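# Mark a drill point through a sliding jig with a spring punch

### The arm

A 7-joint arm with a two-finger parallel gripper is mounted at the origin on a cart in front of the work surface, level with it; the furniture and walls round the work are solid. World frame = base frame: x ahead of the robot, y to its left, z up, the work surface at z = 0. Lengths are in m, angles in rad, forces in N, time in s.
With the tool pointing down it reaches from about 0.425 to 0.95 m from the base axis. Payload 16.7 kg.
Tool frame: the origin (TCP) lies on the centre line of the jaws, within the pads' length; the fingertips stand 19 mm ahead of it and the grasp point (between the pads) is the TCP; z points along the fingers, y is the line along which they close (so a half turn about z gives the same grasp; the last joint's range is limited). The gripper opens to 94 mm and grips with 3 to 60 N. Pads are 16 mm wide; open, the fingers measure 119 mm over their backs; the gripper's body (75 mm by 177 mm) begins 78 mm behind the grasp point.
Start: joints at [-1.256, 0.426, 0.074, 1.606, -0.034, 1.111, -0.067], TCP at [0.302, 0.604, 0.224] pointing down, gripper open.
Joint ranges: [-2.85, 2.85], [-0.5, 2.14], [-1.23, 1.37], [0.21, 2.46], [-1.02, 4.16], [0.16, 2.05], [-2.73, 2.73]. Speed limits (rad/s): [1.89, 1.89, 2.39, 2.39, 3.01, 3.01, 3.01].

### API

Orientations are given as a unit quaternion [w, x, y, z].
In Python, from station import monitor, viewer, ctrl gives the robot as it stands. The module is installed in compiled form; this text tells all that it offers.
- The arm moves only by the tool send_rows, never from a script. Its argument "series" is a list that holds one entry, the list of rows, each a list of 7 numbers: the shift along the world's x, y, z in units of 0.2 m (1.0 is 0.2 m), then the turn, a rotation vector about the world's x, y, z in units of 30 degrees (1.0 is 30 degrees), then the opening, from 0 (shut) to 1 (fully open). A call has 1 to 12 rows; each row is the pose to reach, as a shift and turn from the pose commanded when the call began; what a row does not reach only later rows make up. A row lasts 1/8 s, in which the tool goes at most 62.5 mm and 10.7 degrees, less where a joint would pass 70% of its speed; a pose out of reach is approached as far as the arm can. A call with a number of a shift or a turn outside -1 to 1 is refused whole. A call with a gripper value outside its range is refused whole. The fingers move at their own pace and stop on an object; "squeeze" is the grip in N (left out, the last holds). Time passes only in rows, so rows that repeat a pose let the fingers close. It gives the time, the measured TCP pose, the force, the opening and the grip force at its end, in the units of the state.
- monitor.read_state(): the state, without advancing time (a new reading comes with each control period).
- viewer.read_camera(name): name is "scene" or "top" or "wrist"; returns the picture (480x640x3 uint8, red, green, blue); there is no depth.
- viewer.camera_model(name): a dict with "fov_y" (degrees; the focal length in pixels is half the picture's height over the tangent of half this angle, whatever the lens; pixels are square), "cx", "cy" (the principal point, pixels), "rvec" (rotation vector, rad) and "tvec" (3), from world to camera coordinates, as OpenCV has them. Camera axes: x right, y down, z forward; pixel columns grow to the right and rows downward; lengths in m; the calibration is good to about 2 mm. A picture is of the moment at which its call begins: read the wrist's pose just before it. camera_model takes no time and is no camera call; for the wrist camera it gives the pose at the moment of the call.
- ctrl.sign_off(): hands the job in; it is judged then, once.
The state is a dict: "t": time; "qpos": joint angles; "qd": joint speeds; "joint_efforts": joint torques, N m; "tcp_pos": TCP position; "tcp_rot": TCP orientation; "contact_force": force on the tool from outside, world axes, zero at the start; "ft_torque": the same for the moment, N m; "finger_gap": opening from 0.0 (shut) to 1.0 (fully open); "grip_force": force on a finger pad.
Only numpy, scipy, OpenCV 4.12 (cv2) and the standard library are available. Lean on these libraries where they do the work, as an engineer would, in place of code of your own. Each camera call takes 0.05 s, during which the arm holds its last target. There are 200 camera calls.

### The job

Slide the aluminium marking jig along the pine rail until its red end stop is fully home against the end of the rail. Then take the yellow spring punch from the drill stand, seat its nose upright in the jig's steel bush and press it straight down, gently, until you feel it bottom and the dot is punched to full depth; lift it straight out without shifting the jig, and stand it fully home in its hole in the drill stand again. Do not ram or lean on the jig or the punch, and leave the tape roll, battery and pencil alone.

Things in the scene. Friction and masses are not known exactly. Their poses are not given: they have to be found in the camera images.
- jig: Loose aluminium saddle (86 x 113 mm, 0.45 to 0.7 kg) straddling a pine rail; slides along it by light force (2 to 6 N). Origin: bush axis at the rail's top face; y along the rail to its left end, z up. Plate top at z +10, steel bush block 30x30 mm, top z +12; cheeks to z -14. Red end stop 60 mm wide (x), y -53 to -45, z -12 to +10. Black knob d 25 at y +51, top z +29.
- bush (a point): Axis of the jig's bush at the underside of the plate, level with the rail's top face (so the bush's mouth is 12 mm higher). Through hole d 13.3 mm with a 1.5 mm chamfer, 12 mm deep. It must come over mark.
- stop (a point): Centre of the inner face of the jig's red end stop, 45 mm to the right (jig -y) of the bush; this face meets the rail's right end. The stop's outer face lies 8 mm farther to the right.
- cradle: Plywood cradle screwed to the bench, holding a pine rail 70 mm wide (x), 270 mm long (y -135 to +135), its top 37 mm over the bench. Fixed, also the rail. Origin: on the bench under the rail's middle; y along the rail to its left end. The jig sits at the right end (-y) and goes home by sliding to +y.
- mark (a point): Where the dot belongs: on the rail's top face, on its centre line, 45 mm from its right end. With the jig home, bush lies on it (to 1 mm sideways, the saddle's play).
- dot (a joint): Depth of the punched dot in the rail at mark, m: 0 untouched, 0.003 full depth. The wood yields at about 8 N and stays dented.
- punch: Yellow spring punch, 0.2 kg, 97 mm long, upright in the drill stand. Origin: tip of its nose, z up the handle. Nose d 12 mm, 11 mm long, its last 5 mm tapered to d 6, under a brass collar d 20 (its shoulder, at z 11, rests on bush or stand). Black guard d 32 at z 26 to 31, yellow round grip d 22 at z 31 to 85, black cap d 28 to z 97. Take it by the yellow grip.
- nose (a joint): How far the punch's sprung nose is pushed in, m: 0 out, 0.006 bottomed. The spring takes 4 N to start and 9 N at the end. With the collar on the bush the pin meets the wood after 2.6 mm, and bottoming leaves a full dot; the press then takes about 17 N in all, then it is hard against its stop; 30 N would harm it.
- stand_hole (a point): Mouth of the punch's hole in the drill stand (fixed beech block 60x100 mm, 44 mm high), at the block's top, hole d 15 mm, 26 mm deep, 2 mm chamfer. The punch is home when its collar rests on the block: nose tip 11 mm below this point. Drill bits stick up to 18 mm out of the block 32 to 60 mm from the hole.
- tape_roll: Yellow roll of tape, d 56 mm, 22 mm high, loose on the bench by the front edge. Origin under its centre. Leave alone.
- battery: Green and white cell, 15 x 50 mm, lying loose on the bench near the front edge. Leave alone.
- pencil: Green pencil, 136 mm long, d 7 mm, lying loose along the bench's front edge. Leave alone.

How it is judged:
On the way, in this order (a step that is already met when the one before it is completed fails the run):
1. The jig is home: its end stop is against the rail's end and it sits flat on the rail (horizontal distance between bush and mark below 0.003 m and z of bush in the frame of mark below 0.0025 m), for 0.2 s.
2. The dot is punched to full depth with the punch upright and the jig still home (value of joint dot above 0.0024 m and angle between punch's own z axis and vertical below 0.09 rad and horizontal distance between bush and mark below 0.003 m), for 0.1 s.
At the end, for the whole second after the job is handed in: The dot is at least 2.4 of its 3 mm deep; the jig lies flat on the rail with its bush within 3.5 mm of the mark; the punch stands at rest and upright (within 0.1 rad) in the stand's hole, its collar within 3 mm of the block (value of joint dot above 0.0024 m and horizontal distance between bush and mark below 0.0035 m and z of bush in the frame of mark below 0.0025 m and horizontal distance between punch and stand_hole below 0.005 m and z of punch in the frame of stand_hole below -0.008 m and angle between punch's own z axis and vertical below 0.1 rad and linear speed of punch below 0.02 m/s); the robot touches nothing.
It fails at once if The punch is pressed on the jig, the rail or the stand with more than 30 N, or the jig is rammed on the rail with more than 60 N (contact force between punch and jig above 30 N or contact force between punch and cradle above 30 N or contact force between punch and stand above 30 N or contact force between jig and cradle above 60 N).
It fails at once if The punch is leaned over by more than 0.14 rad while it bears on the jig (contact force between punch and jig above 2 N and angle between punch's own z axis and vertical above 0.14 rad).
It fails at once if The jig is shifted more than 4 mm off the mark or lifted once the dot is begun (value of joint dot above 0.0005 m and (not (horizontal distance between bush and mark below 0.004 m) or z of bush in the frame of mark above 0.004 m)).
It fails at once if The tape roll, the battery or the pencil is moved by more than 30 mm (distance of any of tape_roll, battery, pencil from where it was at the start of the episode above 0.03 m).
It also fails if it takes over 67 s, if anything falls off the work surface, if the arm or the gripper's body presses on something with over 40 N, if the wrist force passes 120 N, or if a joint passes its speed limit or range.

## Working session

There is one attempt and no reset: what is moved stays moved. The work goes in short steps, Python scripts to look and compute and a tool call to move; the robot and the scene stay as the last step left them, time stands still between calls to the robot, and variables do not carry over. Pictures are saved under pics/ and viewed, at most 10 in all, crops included, and the job is handed in when it is done.

Besides the shell and the picture viewer there is one more tool, called after "Request:" in YAML: its name, and indented under it one key for each argument. send_rows: Moves the arm, as the interface text tells. Its arguments: {"type":"object","properties":{"series":{"type":"array","items":{"type":"array","items":{"type":"array","items":{"type":"number","minimum":-1,"maximum":1}}}},"squeeze":{"type":"number"}},"required":["series"]}

```bash
mkdir -p pics; cat > h.py <<'E'
import numpy as np, cv2
from station import monitor, viewer, ctrl
def snap(n,f):
    m=viewer.camera_model(n); im=viewer.read_camera(n); cv2.imwrite('pics/'+f,im[:,:,::-1]); return im,m
def K(m):
    f=240/np.tan(np.radians(m['fov_y'])/2); return np.array([[f,0,m['cx']],[0,f,m['cy']],[0,0,1]])
def proj(m,P): return cv2.projectPoints(np.array(P,float).reshape(-1,1,3),np.array(m['rvec'],float),np.array(m['tvec'],float),K(m),None)[0].reshape(-1,2)
def ray(m,uv):
    R=cv2.Rodrigues(np.array(m['rvec'],float))[0]; c=-R.T@np.array(m['tvec'],float).ravel()
    return c,R.T@np.linalg.inv(K(m))@np.array([uv[0],uv[1],1.])
def atz(m,uv,z):
    c,d=ray(m,uv); return c+d*(z-c[2])/d[2]
E
python3 - <<'E'
from h import *
s=monitor.read_state(); print(s)
for n in ('top','scene'):
    im,m=snap(n,n+'1.png'); print(n,m)
E
```

```text
{'t': 0.0, 'qpos': array([-1.25650833,  0.42671536,  0.07384347,  1.60659643, -0.03410599,
        1.11076923, -0.06710843]), 'qd': array([-0.00067952, -0.00100283, -0.00022269, -0.00090404, -0.0003734 ,
       -0.00035815,  0.00162864]), 'joint_efforts': array([-8.30957269e-04, -9.35829377e+01,  3.66599277e+00, -4.54198980e+01,
       -4.90581547e-02,  2.04869971e-02,  1.20908885e-04]), 'tcp_pos': array([0.30179463, 0.60332903, 0.22379113]), 'tcp_rot': array([-1.01330512e-04,  2.29838554e-01,  9.73228576e-01, -6.06210831e-04]), 'contact_force': array([ 0.35341068,  0.08432622, -0.51049555]), 'ft_torque': array([ 0.04677121, -0.01409396,  0.02417478]), 'grip_force': 0.0, 'finger_gap': 1.0038636509233143}
top {'fov_y': 52.36905889766945, 'cx': 318.0781947042334, 'cy': 235.64932914341, 'rvec': array([ 2.07408722, -2.13290445,  0.24322366]), 'tvec': array([0.19469193, 0.48676154, 0.79602299])}
scene {'fov_y': 49.48821807799799, 'cx': 312.262895373442, 'cy': 230.36005139004408, 'rvec': array([ 2.3234377 , -0.69178582,  0.26863481]), 'tvec': array([-0.30225074,  0.33462431,  0.62426609])}
```

View pics/top1.png

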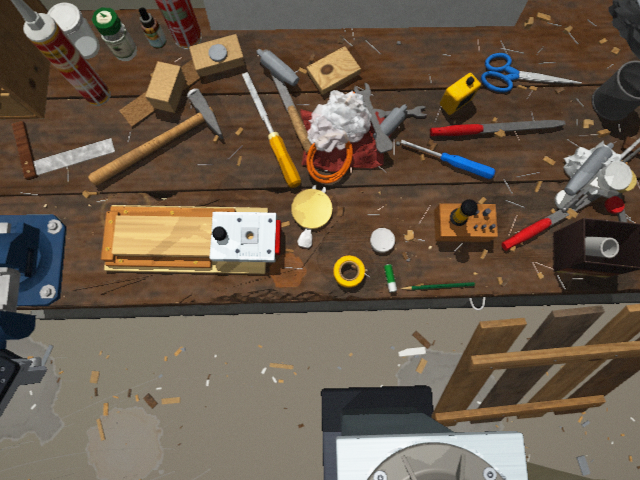

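View pics/scene1.png

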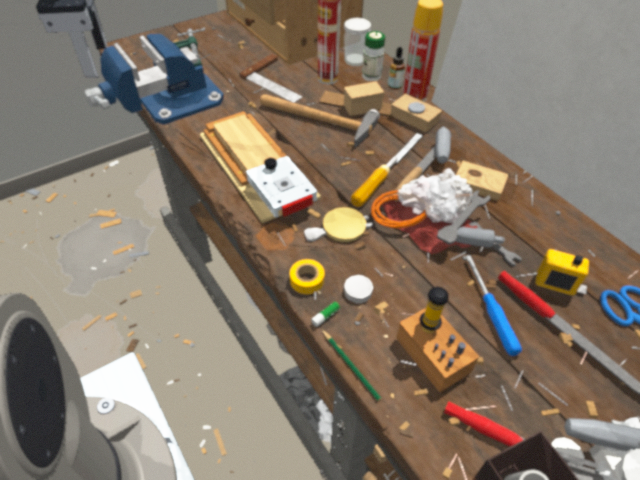

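The top view shows the rail at u 103–280, v 205–273. The jig sits at its right end, with the bush at about (250,236), the red stop at (278,236) and the knob at (220,234). The punch cap is at about (468,207) on the stand (440–497, 204–243). I'll enlarge these areas to measure them more finely.

```bash
python3 - <<'E'
from h import *
im=cv2.imread('pics/top1.png')
a=cv2.resize(im[195:285,95:295],None,fx=4,fy=4,interpolation=cv2.INTER_CUBIC)[:300]
b=cv2.resize(im[190:255,425:510],None,fx=4,fy=4,interpolation=cv2.INTER_CUBIC)
a=cv2.resize(im[195:285,95:295],(800,360),interpolation=cv2.INTER_CUBIC)
c=np.zeros((600,800,3),np.uint8);c[:360]=a;c[360:600,:340]=b[:240]
s=cv2.imread('pics/scene1.png')[280:390,390:485]
d=cv2.resize(s,None,fx=2.18,fy=2.18,interpolation=cv2.INTER_CUBIC)[:240];c[360:360+d.shape[0],400:400+d.shape[1]]=d
cv2.imwrite('pics/c1.png',c)
m=viewer.camera_model('top')
for n,uv,z in [('bush',(250,236),.049),('knob',(220,234),.066),('stopR',(279,236),.047),('railL1',(108,208),.037),('cap',(468,207),.130)]: print(n,atz(m,uv,z))
print(monitor.read_state()['t'])
E
```

```text
bush [0.4961185  0.30049285 0.049     ]
knob [0.49712913 0.34983239 0.066     ]
stopR [0.49516405 0.24973608 0.047     ]
railL1 [0.55790923 0.55840019 0.037     ]
cap [ 0.51537108 -0.06085048  0.13      ]
0.1
```

View pics/c1.png

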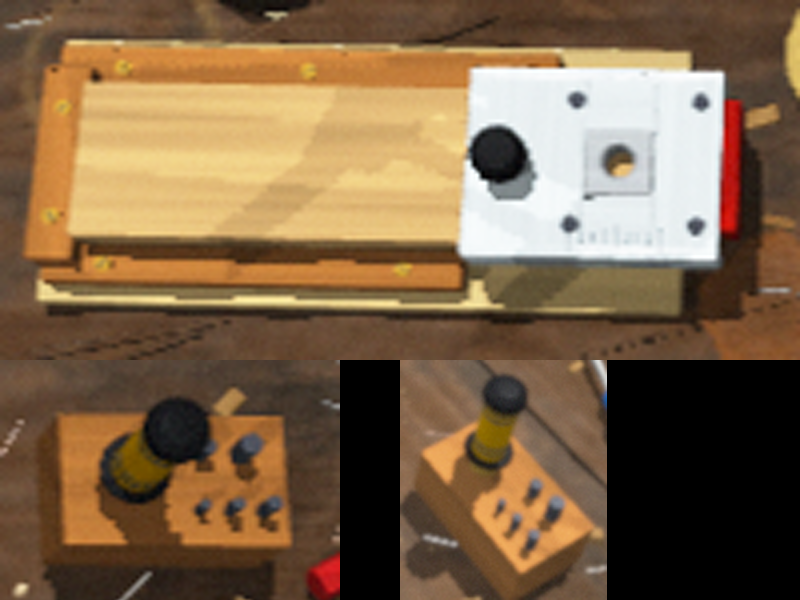

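The enlarged view shows the bush hole at about (250,235.2), the knob at (219.5,233.5), the rail's left end from (115.5,215.5) to (112,254.3), the punch cap at (469.5,207.5) and the guard at (459.3,216.3).

```bash
python3 - <<'E'
from h import *
m=viewer.camera_model('top'); M=viewer.camera_model('scene')
C=lambda x,y:(95+x/4-.4,195+y/4-.4)
for n,uv,z in [('bush',C(620,161),.049),('knob',C(498,154),.066),('plateUL',C(470,69),.047),('plateUR',C(724,72),.047),('plateLL',C(460,256),.047),('plateLR',C(721,263),.047),('stopU',C(741,101),.047),('stopL',C(738,236),.047),('railLU',C(83,82),.037),('railLL',C(68,238),.037),('railmidL',C(458,240),.037),
 ('cap',(425+177/4,190+70/4),.130),('guard',(459.,216.3),.062),('stUL',(425+57/4,190+55/4),.044),('stUR',(425+283/4,190+57/4),.044),('stLR',(425+290/4,190+185/4),.044),('stLL',(425+62/4,190+186/4),.044)]: 
  P=atz(m,uv,z); print(n,P.round(4), proj(M,P).round(1))
E
```

```text
bush [0.4982 0.3012 0.049 ] [[284.5 182. ]]
knob [0.4988 0.3514 0.066 ] [[270.2 159.5]]
plateUL [0.5426 0.3683 0.047 ] [[286.2 154.2]]
plateUR [0.5381 0.2554 0.047 ] [[316.9 189.2]]
plateLL [0.4581 0.371  0.047 ] [[246.5 169.4]]
plateLR [0.4519 0.2574 0.047 ] [[274.7 207.2]]
stopU [0.5245 0.2479 0.047 ] [[312.8 194.5]]
stopL [0.4636 0.2499 0.047 ] [[282.7 207.2]]
railLU [0.5442 0.5443 0.037 ] [[243.9 112.8]]
railLL [0.4729 0.5463 0.037 ] [[212.9 123.4]]
railmidL [0.4672 0.3742 0.037 ] [[250.5 170.7]]
cap [ 0.5145 -0.0628  0.13  ] [[436.6 289.9]]
guard [ 0.5182 -0.0659  0.062 ] [[431.4 318.5]]
stUL [ 0.5472 -0.0381  0.044 ] [[431.4 302.6]]
stUR [ 0.5435 -0.1394  0.044 ] [[479.3 355.5]]
stLR [ 0.4847 -0.1361  0.044 ] [[445.8 375.4]]
stLL [ 0.487  -0.0353  0.044 ] [[398.7 320.3]]
```

Request:
send_rows:
  series:
    - [[0.2,-0.3,0,0,0,-0.3,0],[0.4,-0.6,0,0,0,-0.6,0],[0.5,-1,0,0,0,-1,0],[0.5,-1,0,0,0,-1,0],[0.5,-1,0,0,0,-1,0],[0.5,-1,0,0,0,-1,0]]
  squeeze: 20

```text
t: 0.85
tcp_pos: [0.4016, 0.4044, 0.2245]
tcp_rot: [-0.0, 0.474, 0.881, 0.0]
contact_force: [-0.2, 0.7, 0.4]
finger_gap: 0.399
grip_force: 0.0
```

Request:
send_rows:
  series:
    - [[0.2,-0.3,0,0,0,-0.3,0],[0.4,-0.6,0,0,0,-0.6,0],[0.46,-0.95,0,0,0,-1,0],[0.46,-0.95,0,0,0,-1,0],[0.46,-0.95,0,0,0,-1,0],[0.46,-0.95,0,0,0,-1,0]]

```text
t: 1.6
tcp_pos: [0.4935, 0.2156, 0.2243]
tcp_rot: [-0.0, 0.684, 0.729, -0.0]
contact_force: [-0.8, -0.0, -0.0]
finger_gap: 0.006
grip_force: 0.0
```

Request:
send_rows:
  series:
    - [[0,0,-0.3,0,0,-0.18,0],[0,0,-0.55,0,0,-0.18,0],[0,0,-0.75,0,0,-0.18,0],[0,0,-0.885,0,0,-0.18,0],[0,0,-0.885,0,0,-0.18,0],[0,0,-0.885,0,0,-0.18,0]]

```text
t: 2.35
tcp_pos: [0.4942, 0.2148, 0.0483]
tcp_rot: [-0.0, 0.719, 0.695, 0.0]
contact_force: [-0.0, 0.2, -0.1]
finger_gap: 0.005
grip_force: 0.0
```

```bash
python3 - <<'E'
from h import *
a,_=snap('top','t2.png');b,_=snap('scene','s2.png')
a=cv2.resize(cv2.imread('pics/t2.png')[170:290,200:340],(560,480)); b=cv2.resize(cv2.imread('pics/s2.png')[130:250,220:280+0+40],None,fx=2.4,fy=4)
cv2.imwrite('pics/c2.png',np.hstack([a,b]))
s=monitor.read_state();print(s['tcp_pos'],s['contact_force'],s['finger_gap'])
E
```

```text
[0.49453964 0.21454491 0.04868618] [-0.97163195 -0.05800138 -0.10571769] 0.005460932221504185
```

View pics/c2.png

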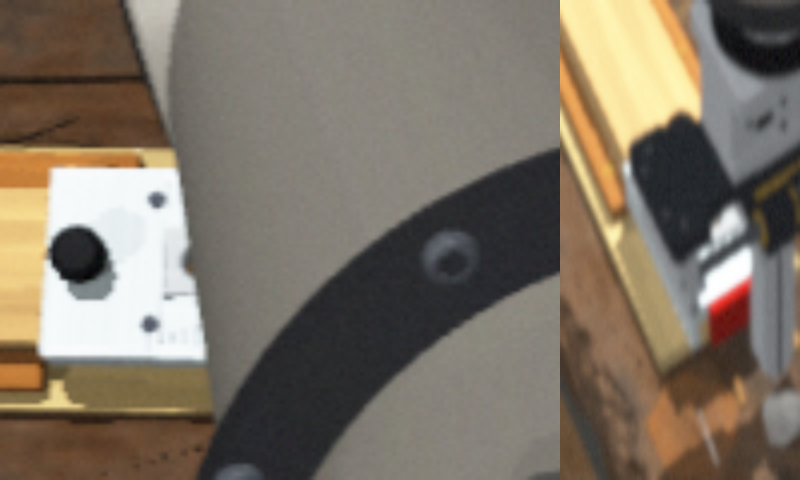

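The fingertips stand in front of the red stop, roughly centred on it, at the right height. Now I'll push slowly.

Request:
send_rows:
  series:
    - [[0.001,0.03,0,0,0,0,0],[0.002,0.06,0,0,0,0,0],[0.003,0.09,0,0,0,0,0],[0.004,0.11,0,0,0,0,0],[0.005,0.13,0,0,0,0,0],[0.005,0.14,0,0,0,0,0],[0.005,0.15,0,0,0,0,0],[0.006,0.16,0,0,0,0,0]]

```text
t: 3.45
tcp_pos: [0.4951, 0.2455, 0.0474]
tcp_rot: [-0.0, 0.719, 0.695, -0.0]
contact_force: [0.5, -3.7, 0.7]
finger_gap: 0.008
grip_force: 1.8
```

Request:
send_rows:
  series:
    - [[0,0.008,0,0,0,0,0],[0,0.016,0,0,0,0,0],[0.001,0.024,0,0,0,0,0],[0.001,0.032,0,0,0,0,0],[0.001,0.04,0,0,0,0,0]]

```text
t: 4.08
tcp_pos: [0.4953, 0.2538, 0.0474]
tcp_rot: [-0.0, 0.719, 0.695, -0.0]
contact_force: [-1.0, -2.3, 0.1]
finger_gap: 0.004
grip_force: 1.4
```

Request:
send_rows:
  series:
    - [[0,0.006,0,0,0,0,0],[0,0.012,0,0,0,0,0],[0,0.018,0,0,0,0,0]]

```text
t: 4.45
tcp_pos: [0.4953, 0.2574, 0.0474]
tcp_rot: [-0.0, 0.719, 0.695, -0.0]
contact_force: [0.6, -2.2, -0.2]
finger_gap: 0.003
grip_force: 1.2
```

Request:
send_rows:
  series:
    - [[0,0.004,0,0,0,0,0],[0,0.008,0,0,0,0,0]]

```text
t: 4.7
tcp_pos: [0.4953, 0.2576, 0.0474]
tcp_rot: [0.0, 0.719, 0.695, -0.001]
contact_force: [-0.5, -10.9, 5.8]
finger_gap: 0.001
grip_force: 5.8
```

Request:
send_rows:
  series:
    - [[0,0.003,0,0,0,0,0],[0,0.003,0,0,0,0,0]]

```text
t: 4.95
tcp_pos: [0.4953, 0.2576, 0.0474]
tcp_rot: [0.0, 0.72, 0.694, -0.001]
contact_force: [-1.3, -11.6, 5.0]
finger_gap: 0.007
grip_force: 6.0
```

Request:
send_rows:
  series:
    - [[0,-0.08,0,0,0,0,0],[0,-0.16,0,0,0,0,0],[0,-0.2,0.2,0,0,0,0],[0,-0.2,0.5,0,0,0,0.5],[0,-0.2,0.8,0,0,0,1],[0.05,-0.4,1,0,0,0,1],[0.07,-0.65,1,0,0,0,1],[0.1,-0.9,1,0,0,0,1],[0.1,-1,1,0,0,0,1],[0.1,-1,1,0,0,0,1]]

```text
t: 6.2
tcp_pos: [0.5152, 0.0581, 0.2475]
tcp_rot: [-0.0, 0.72, 0.694, 0.0]
contact_force: [-0.2, -0.6, 0.2]
finger_gap: 0.713
grip_force: 0.0
```

Request:
send_rows:
  series:
    - [[0,-0.3,0,0,0,0,1],[0,-0.6,0,0,0,0,1],[0,-0.6,0,0,0,0,1],[0,-0.6,0,0,0,0,1]]

```text
t: 6.7
tcp_pos: [0.5156, -0.0591, 0.2473]
tcp_rot: [-0.0, 0.719, 0.695, 0.0]
contact_force: [0.4, 1.8, 0.2]
finger_gap: 0.999
grip_force: 0.0
```

```bash
python3 - <<'E'
from h import *
s=monitor.read_state();print(s['tcp_pos'],s['contact_force'],s['finger_gap'],s['t'])
w,m=snap('wrist','w3.png');a,ma=snap('top','t3.png')
np.savez('w3.npz',**m)
for z in (.13,.118,.064,.044): print(z,proj(m,[.516,-.064,z]))
a=cv2.imread('pics/t3.png')[190:280,95:290]; w=cv2.resize(cv2.imread('pics/w3.png'),None,fx=.5,fy=.5)
c=np.zeros((600,800,3),np.uint8);c[:360,:780]=cv2.resize(a,None,fx=4,fy=4,interpolation=cv2.INTER_CUBIC);c[360:,:320]=w
w=cv2.imread('pics/w3.png');c[360:,320:]=w[120:360,100:580]
cv2.imwrite('pics/c3.png',c)
E
```

```text
[ 0.51555465 -0.05905143  0.24725601] [0.40994592 1.78432094 0.1856389 ] 0.9986266903195528 6.7
0.13 [[326.2245608  250.50983661]]
0.118 [[326.16216033 246.69712088]]
0.064 [[325.93271111 232.67760011]]
0.044 [[325.86424006 228.4939667 ]]
```

View pics/c3.png

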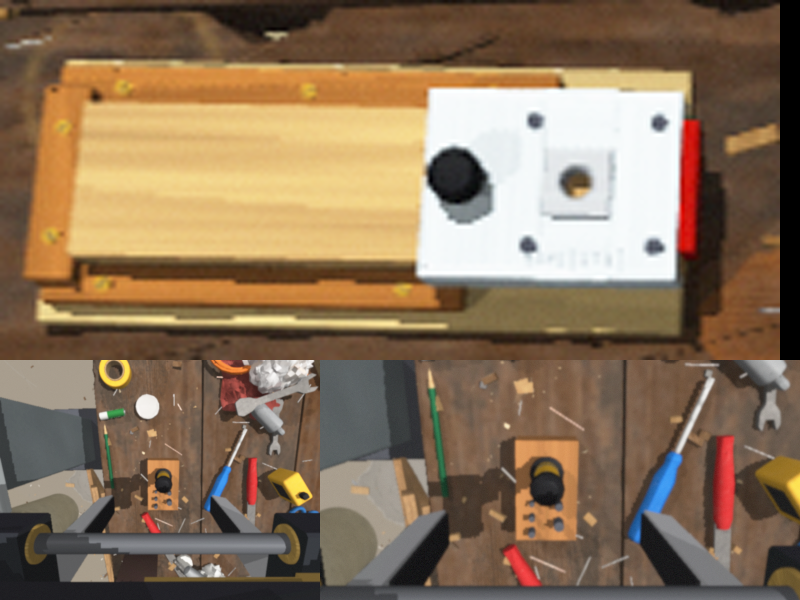

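The jig has moved about 18 mm and the stop now sits tight; the hole is at about (239,235.5). The wrist view shows the cap at about (328,246), between the open fingers. I'll refine both positions by fitting.

```bash
cat >> h.py <<'E'
from scipy.optimize import least_squares
def cyl(x,y,z0,z1,r):
    a=np.linspace(0,2*np.pi,40); return np.array([[x+r*np.cos(t),y+r*np.sin(t),z] for z in (z0,z1) for t in a])
def hullc(m,P):
    h=cv2.convexHull(proj(m,P).astype(np.float32)); M=cv2.moments(h); return np.array([M['m10']/M['m00'],M['m01']/M['m00'],M['m00']])
def cap(im,m,x,y,z0=.118,z1=.130):
    g=hullc(m,cyl(x,y,z0,z1,.014)); r=int(2.0*np.sqrt(g[2]/np.pi)); u,v=int(g[0]),int(g[1])
    s=im[v-r:v+r+1,u-r:u+r+1].astype(int).max(2)<60
    n,l,st,ce=cv2.connectedComponentsWithStats(s.astype(np.uint8)); k=1+np.argmax(st[1:,4])
    return ce[k]+[u-r,v-r],st[k,4],g
E
python3 - <<'E'
from h import *
w=cv2.imread('pics/w3.png');t=cv2.imread('pics/t1.png') if 0 else cv2.imread('pics/top1.png')
mw=dict(np.load('w3.npz'));mt=viewer.camera_model('top');ms=viewer.camera_model('scene');s=cv2.imread('pics/scene1.png')
for n,im,m in (('w',w,mw),('t',t,mt),('s',s,ms)):
    c,a,g=cap(im,m,.5165,-.0625); 
    f=lambda p:hullc(m,cyl(p[0],p[1],.118,.130,.014))[:2]-c
    print(n,c,a,g,least_squares(f,[.516,-.062],diff_step=1e-3).x)
t=cv2.imread('pics/t3.png')
print('bush',atz(mt,(95+576/4-.4,190+182/4-.4),.049), atz(mt,(95+576/4-.4,190+182/4-.4),.045),'knob',atz(mt,(95+456/4-.4,190+174/4-.4),.064))
E
```

```text
w [325.74306269 246.1983556 ] 973 [ 326.79905172  246.92556215 1168.12385388] [ 0.51571885 -0.06190449]
t [468.78070175 207.34210526] 228 [467.90336253 207.31785025 277.44499668] [ 0.51641999 -0.06391805]
s [437.50442478 296.46460177] 226 [436.82604543 291.78427209 410.22041674] [ 0.51214951 -0.06858103]
bush [0.49829876 0.32051584 0.049     ] [0.49924135 0.32115358 0.045     ] knob [0.49975232 0.36993084 0.064     ]
```

Request:
send_rows:
  series:
    - [[0,-0.02,-0.25,0,0,0,1],[0,-0.02,-0.5,0,0,0,1],[0,-0.02,-0.7,0,0,0,1],[0,-0.02,-0.78,0,0,0,1],[0,-0.02,-0.78,0,0,0,1],[0,-0.02,-0.78,0,0,0,1],[0,-0.02,-0.78,0,0,0,0.4],[0,-0.02,-0.78,0,0,0,0.3],[0,-0.02,-0.78,0,0,0,0.25]]
  squeeze: 10

```text
t: 7.92
tcp_pos: [0.5155, -0.0645, 0.0918]
tcp_rot: [0.0, 0.719, 0.695, 0.0]
contact_force: [-0.4, -0.3, 0.1]
finger_gap: 0.713
grip_force: 0.0
```

Request:
send_rows:
  series:
    - [[0,0,0,0,0,0,0.1],[0,0,0,0,0,0,0.1],[0,0,0,0,0,0,0.1],[0,0,0,0,0,0,0.1]]

```text
t: 8.43
tcp_pos: [0.5154, -0.0646, 0.0914]
tcp_rot: [0.0, 0.719, 0.695, -0.0]
contact_force: [0.4, 1.0, -0.4]
finger_gap: 0.292
grip_force: 0.1
```

Request:
send_rows:
  series:
    - [[0,0,0,0,0,0,0],[0,0,0,0,0,0,0],[0,0,0,0,0,0,0],[0,0,0,0,0,0,0]]

```text
t: 8.93
tcp_pos: [0.5153, -0.0645, 0.0915]
tcp_rot: [-0.0, 0.719, 0.695, -0.0]
contact_force: [-0.2, 0.5, -0.6]
finger_gap: 0.278
grip_force: 10.0
```

Request:
send_rows:
  series:
    - [[0,0,0,0,0,0,0],[0,0,0,0,0,0,0]]
  squeeze: 40

```text
t: 9.18
tcp_pos: [0.5154, -0.0645, 0.0915]
tcp_rot: [-0.0, 0.719, 0.695, 0.0]
contact_force: [0.3, 1.0, -0.4]
finger_gap: 0.269
grip_force: 40.0
```

Request:
send_rows:
  series:
    - [[0,0,0.05,0,0,0,0],[0,0,0.1,0,0,0,0],[0,0,0.2,0,0,0,0],[0,0,0.35,0,0,0,0],[0,0,0.45,0,0,0,0],[0,0,0.45,0,0,0,0],[0,0,0.45,0,0,0,0]]

```text
t: 10.05
tcp_pos: [0.515, -0.0644, 0.181]
tcp_rot: [-0.0, 0.719, 0.695, -0.0]
contact_force: [0.2, 0.3, -2.5]
finger_gap: 0.263
grip_force: 40.0
```

```bash
python3 - <<'E'
from h import *
s=monitor.read_state();print(s['tcp_pos'],s['contact_force'],s['finger_gap'],s['grip_force'])
w,mw=snap('wrist','w4.png');S,ms=snap('scene','s4.png');t,mt=snap('top','t4.png')
z=s['tcp_pos'][2]-.0585
X=s['tcp_pos'][:2]
print('tip/cap scene',proj(ms,[[*X,z],[*X,z+.097],[*X,z+.028]]),'wrist',proj(mw,[[*X,z],[*X,z+.097]]))
w=cv2.imread('pics/w4.png');S=cv2.imread('pics/s4.png')
u,v=proj(ms,[*X,z+.03])[0].astype(int)
c=np.hstack([cv2.resize(S[v-75:v+75,u-50:u+50],(400,600),interpolation=cv2.INTER_CUBIC),cv2.resize(w[150:450,220:420],(400,600))])
print(u,v);cv2.imwrite('pics/c4.png',c)
E
```

```text
[ 0.51500798 -0.06438035  0.18101167] [ 0.16215825  0.26000195 -2.48907856] 0.2633412332217518 39.99965440481901
tip/cap scene [[436.70030486 293.87078349]
 [451.40197068 246.22437962]
 [440.61801371 281.1739408 ]] wrist [[325.59148775 266.8687044 ]
 [326.23414502 346.95302743]]
440 280
```

View pics/c4.png

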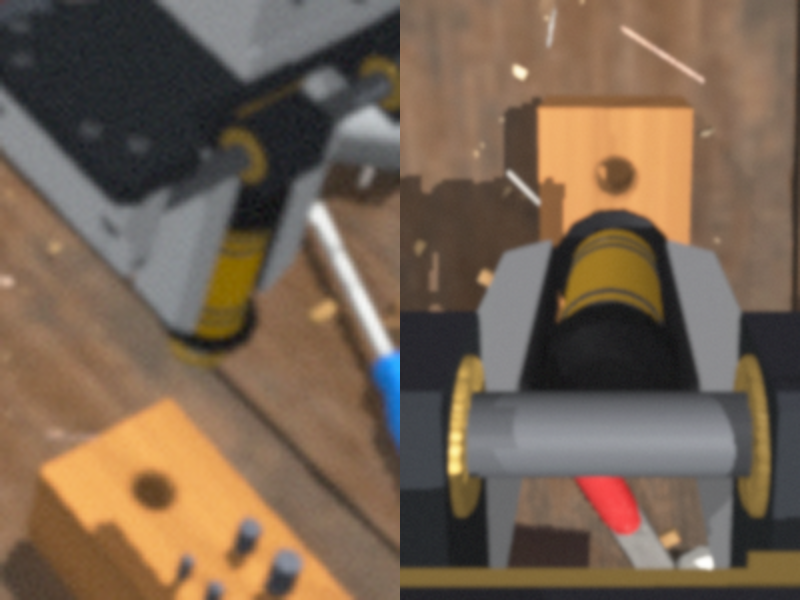

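The punch is held upright between the pads. In the wrist view the empty stand hole is at about (328.5,237.5), which gives me a reference for visual alignment over the bush. Next I'll carry the punch over the bush at the same relative height.

Request:
send_rows:
  series:
    - [[-0.01,0.1,0.025,0,0,0,0],[-0.02,0.3,0.025,0,0,0,0],[-0.03,0.5,0.025,0,0,0,0],[-0.04,0.7,0.025,0,0,0,0],[-0.045,0.9,0.025,0,0,0,0],[-0.045,0.96,0.025,0,0,0,0],[-0.045,0.96,0.025,0,0,0,0]]

```text
t: 11.08
tcp_pos: [0.5062, 0.1275, 0.186]
tcp_rot: [-0.0, 0.719, 0.695, -0.0]
contact_force: [-0.3, -0.2, -2.9]
finger_gap: 0.272
grip_force: 40.0
```

Request:
send_rows:
  series:
    - [[-0.01,0.1,0,0,0,0,0],[-0.02,0.3,0,0,0,0,0],[-0.03,0.5,0,0,0,0,0],[-0.04,0.7,0,0,0,0,0],[-0.045,0.85,0,0,0,0,0],[-0.045,0.93,0,0,0,0,0],[-0.045,0.96,0,0,0,0,0],[-0.045,0.96,0,0,0,0,0],[-0.045,0.96,0,0,0,0,0]]

```text
t: 12.2
tcp_pos: [0.4977, 0.3183, 0.1866]
tcp_rot: [0.0, 0.72, 0.694, -0.0]
contact_force: [-0.7, -0.5, -1.6]
finger_gap: 0.27
grip_force: 40.0
```

```bash
python3 - <<'E'
from h import *
s=monitor.read_state();X=s['tcp_pos'];print(X,s['contact_force'],s['t'])
w,mw=snap('wrist','w5.png')
print('under tcp at mouth',proj(mw,[X[0],X[1],.049]), 'guard far edge',proj(mw,[[X[0],X[1]+.016,X[2]-.0275],[X[0],X[1]+.011,X[2]-.0275],[X[0],X[1]+.016,X[2]-.0325]]))
w4=cv2.imread('pics/w4.png');w=cv2.imread('pics/w5.png')
c=[cv2.resize(q[190:340,278:378],(400,600),interpolation=cv2.INTER_CUBIC) for q in (w4,w)]
cv2.imwrite('pics/c5.png',np.hstack(c))
E
```

```text
[0.49767937 0.31825828 0.1865725 ] [-0.74901084 -0.5319975  -1.55611432] 12.2
under tcp at mouth [[325.30711252 238.08974084]] guard far edge [[324.64922073 254.20128441]
 [324.99618699 263.66809491]
 [324.64544796 251.7313238 ]]
```

View pics/c5.png

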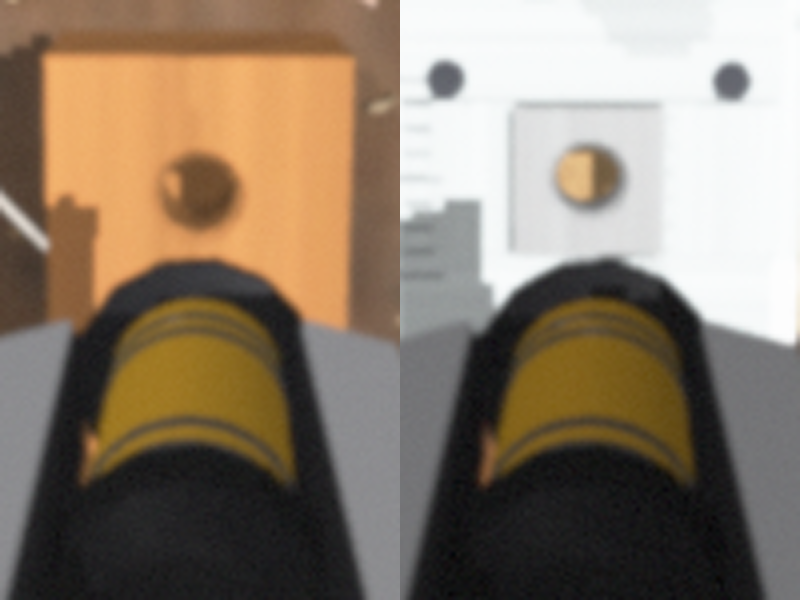

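Both views are alike. The stand hole is at (328,237.5), the bush at (325.3,234.5), and the model puts the point under the tip at (325.3,238.1). So the bush is about 2.8 mm further in +y.

Request:
send_rows:
  series:
    - [[0,0.014,-0.05,0,0,0,0],[0,0.014,-0.15,0,0,0,0],[0,0.014,-0.25,0,0,0,0],[0,0.014,-0.33,0,0,0,0],[0,0.014,-0.36,0,0,0,0],[0,0.014,-0.36,0,0,0,0],[0,0.014,-0.36,0,0,0,0]]

```text
t: 13.12
tcp_pos: [0.4977, 0.3225, 0.1151]
tcp_rot: [-0.0, 0.719, 0.695, 0.0]
contact_force: [-0.3, 0.3, -2.0]
finger_gap: 0.269
grip_force: 40.0
```

```bash
python3 - <<'E'
from h import *
s=monitor.read_state();X=s['tcp_pos'];print(X,s['contact_force'],s['t'])
w,mw=snap('wrist','w6.png');S,ms=snap('scene','s6.png');t,mt=snap('top','t6.png')
print('under tcp at mouth',proj(mw,[X[0],X[1],.049]),'scene',proj(ms,[[X[0],X[1],.049],[X[0],X[1],X[2]-.0475]]))
S=cv2.imread('pics/s6.png');w=cv2.imread('pics/w6.png')
c=[cv2.resize(q,(400,600),interpolation=cv2.INTER_CUBIC) for q in (S[120:225,245:315],w[160:340,268:388])]
cv2.imwrite('pics/c6.png',np.hstack(c))
E
```

```text
[0.49772653 0.32245286 0.11507   ] [-0.34109857  0.30982242 -1.98654929] 13.125
under tcp at mouth [[325.49486873 263.33288001]] scene [[278.21396597 175.49760424]
 [277.73179865 167.77974255]]
```

View pics/c6.png

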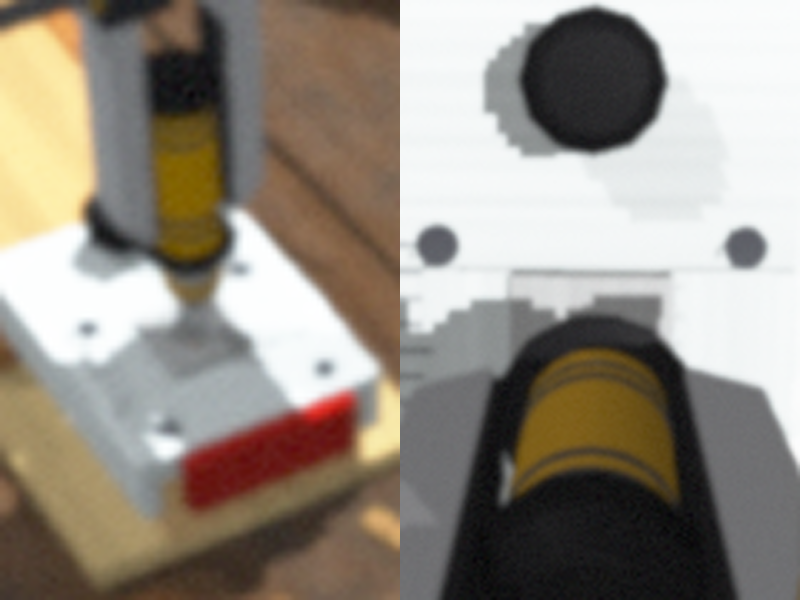

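The punch tip is just above the bush and upright in the scene view. I'll check the lateral error using the knob at (326.2,184) and the bush block's far edge at v≈241.3, centre u≈324.7.

```bash
python3 - <<'E'
from h import *
s=monitor.read_state();X=s['tcp_pos'];m=viewer.camera_model('wrist');print(X,s['t'])
k=atz(m,(326.1,183.8),.066);b=atz(m,(324.6,241.1),.049)
r=np.array([.035,1]);
print('knob',k,'bush',k[:2]-.051*r,'block',b,'bush',b[:2]-.015*r)
E
```

```text
[0.4975721  0.32243848 0.11499557] 13.275
knob [0.49953447 0.37221973 0.066     ] bush [0.49774947 0.32121973] block [0.49752131 0.33651055 0.049     ] bush [0.49699631 0.32151055]
```

Request:
send_rows:
  series:
    - [[0,-0.005,0,0,0,0,0],[0,-0.005,-0.012,0,0,0,0],[0,-0.005,-0.024,0,0,0,0],[0,-0.005,-0.036,0,0,0,0],[0,-0.005,-0.046,0,0,0,0],[0,-0.005,-0.052,0,0,0,0],[0,-0.005,-0.052,0,0,0,0]]

```text
t: 14.15
tcp_pos: [0.4974, 0.3212, 0.104]
tcp_rot: [-0.0, 0.719, 0.695, -0.0]
contact_force: [0.2, -0.4, -1.0]
finger_gap: 0.27
grip_force: 40.0
```

Request:
send_rows:
  series:
    - [[0,0,-0.006,0,0,0,0],[0,0,-0.012,0,0,0,0],[0,0,-0.018,0,0,0,0],[0,0,-0.018,0,0,0,0]]

```text
t: 14.65
tcp_pos: [0.4973, 0.3212, 0.1003]
tcp_rot: [-0.0, 0.719, 0.695, -0.0]
contact_force: [-0.6, 0.5, -2.5]
finger_gap: 0.267
grip_force: 40.0
```

Request:
send_rows:
  series:
    - [[0,0,-0.005,0,0,0,0],[0,0,-0.01,0,0,0,0],[0,0,-0.01,0,0,0,0]]

```text
t: 15.02
tcp_pos: [0.4973, 0.3212, 0.0984]
tcp_rot: [-0.0, 0.719, 0.695, -0.0]
contact_force: [-0.7, 0.9, -2.3]
finger_gap: 0.266
grip_force: 40.0
```

Request:
send_rows:
  series:
    - [[0,0,-0.005,0,0,0,0],[0,0,-0.01,0,0,0,0],[0,0,-0.01,0,0,0,0]]

```text
t: 15.4
tcp_pos: [0.4974, 0.3213, 0.0965]
tcp_rot: [-0.0, 0.719, 0.695, 0.0]
contact_force: [-1.2, -0.1, -0.7]
finger_gap: 0.261
grip_force: 40.0
```

Request:
send_rows:
  series:
    - [[0,0,-0.005,0,0,0,0],[0,0,-0.01,0,0,0,0],[0,0,-0.01,0,0,0,0]]

```text
t: 15.78
tcp_pos: [0.4975, 0.3213, 0.0946]
tcp_rot: [-0.0, 0.719, 0.695, 0.0]
contact_force: [-0.4, 0.3, 4.0]
finger_gap: 0.269
grip_force: 40.0
```

Request:
send_rows:
  series:
    - [[0,0,-0.005,0,0,0,0],[0,0,-0.01,0,0,0,0],[0,0,-0.01,0,0,0,0]]

```text
t: 16.15
tcp_pos: [0.4977, 0.3215, 0.093]
tcp_rot: [-0.0, 0.719, 0.695, 0.0]
contact_force: [-2.8, -0.2, 10.9]
finger_gap: 0.268
grip_force: 40.0
```

Request:
send_rows:
  series:
    - [[0,0,-0.003,0,0,0,0],[0,0,-0.005,0,0,0,0],[0,0,-0.005,0,0,0,0]]

```text
t: 16.52
tcp_pos: [0.4978, 0.3217, 0.0922]
tcp_rot: [-0.0, 0.719, 0.695, 0.001]
contact_force: [-2.7, -0.8, 13.3]
finger_gap: 0.268
grip_force: 40.0
```

Request:
send_rows:
  series:
    - [[0,0,-0.002,0,0,0,0],[0,0,-0.004,0,0,0,0],[0,0,-0.004,0,0,0,0]]

```text
t: 16.9
tcp_pos: [0.4979, 0.3217, 0.0914]
tcp_rot: [-0.0, 0.719, 0.695, 0.001]
contact_force: [-3.0, -0.9, 13.6]
finger_gap: 0.271
grip_force: 40.0
```

Request:
send_rows:
  series:
    - [[0,0,-0.002,0,0,0,0],[0,0,-0.003,0,0,0,0],[0,0,-0.003,0,0,0,0]]

```text
t: 17.27
tcp_pos: [0.4979, 0.3217, 0.0909]
tcp_rot: [-0.0, 0.719, 0.695, 0.001]
contact_force: [-2.6, -1.1, 14.2]
finger_gap: 0.268
grip_force: 40.0
```

Request:
send_rows:
  series:
    - [[0,0,-0.002,0,0,0,0],[0,0,-0.002,0,0,0,0]]

```text
t: 17.52
tcp_pos: [0.498, 0.3217, 0.0905]
tcp_rot: [-0.0, 0.719, 0.695, 0.001]
contact_force: [-2.4, -0.3, 14.6]
finger_gap: 0.269
grip_force: 40.0
```

Request:
send_rows:
  series:
    - [[0,0,-0.002,0,0,0,0],[0,0,-0.002,0,0,0,0]]

```text
t: 17.77
tcp_pos: [0.498, 0.3218, 0.0902]
tcp_rot: [-0.0, 0.719, 0.695, 0.001]
contact_force: [-2.1, -0.0, 15.9]
finger_gap: 0.264
grip_force: 40.0
```

Request:
send_rows:
  series:
    - [[0,0,-0.002,0,0,0,0],[0,0,-0.002,0,0,0,0]]

```text
t: 18.02
tcp_pos: [0.4981, 0.3219, 0.0901]
tcp_rot: [-0.0, 0.719, 0.695, 0.001]
contact_force: [-3.2, -1.1, 20.2]
finger_gap: 0.269
grip_force: 40.0
```

Request:
send_rows:
  series:
    - [[0,0,-0.002,0,0,0,0],[0,0,-0.002,0,0,0,0]]

```text
t: 18.27
tcp_pos: [0.4983, 0.3221, 0.09]
tcp_rot: [-0.0, 0.719, 0.695, 0.001]
contact_force: [-3.6, -1.1, 25.2]
finger_gap: 0.266
grip_force: 40.0
```

It has bottomed: the force jumped to 25 N with no further travel. Lifting straight out.

Request:
send_rows:
  series:
    - [[0,0,0.01,0,0,0,0],[0,0,0.02,0,0,0,0],[0,0,0.03,0,0,0,0],[0,0,0.045,0,0,0,0],[0,0,0.06,0,0,0,0],[0,0,0.08,0,0,0,0],[0,0,0.1,0,0,0,0],[0,0,0.14,0,0,0,0],[0,0,0.25,0,0,0,0],[0,0,0.4,0,0,0,0],[0,0,0.48,0,0,0,0],[0,0,0.48,0,0,0,0]]

```text
t: 19.77
tcp_pos: [0.4977, 0.3216, 0.1854]
tcp_rot: [-0.0, 0.719, 0.695, 0.001]
contact_force: [-0.6, 0.9, -2.2]
finger_gap: 0.268
grip_force: 40.0
```

```bash
python3 - <<'E'
from h import *
s=monitor.read_state();X=s['tcp_pos'];print(X,s['contact_force'],s['t'])
w,mw=snap('wrist','w7.png')
print('under tcp at mouth',proj(mw,[X[0],X[1],.049]))
w=cv2.imread('pics/w7.png')
cv2.imwrite('pics/c7.png',np.hstack([cv2.resize(q[190:340,278:378],(400,600),interpolation=cv2.INTER_CUBIC) for q in (cv2.imread('pics/w5.png'),w)]))
E
```

```text
[0.49772694 0.32160739 0.18536367] [-0.61366707  0.85557405 -2.17631339] 19.775
under tcp at mouth [[325.09665821 238.75187854]]
```

View pics/c7.png

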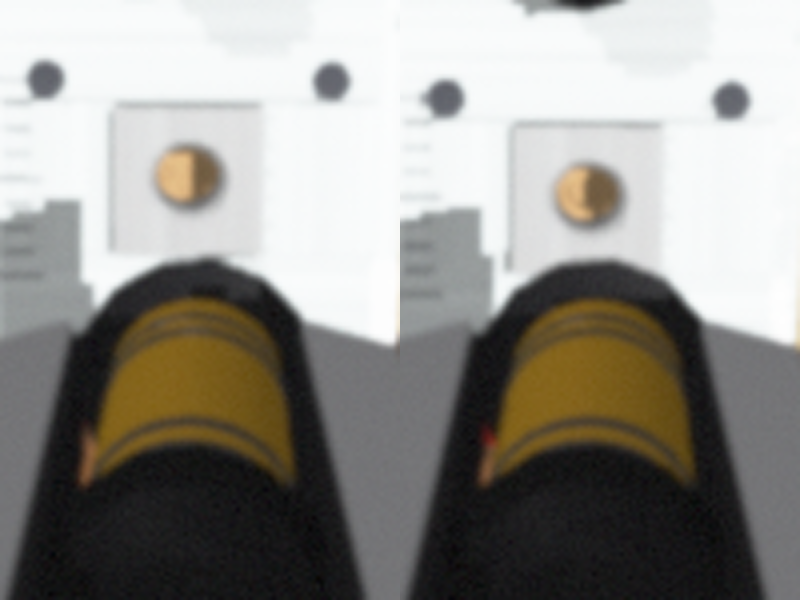

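The dot is visible in the bush, the jig has not moved, and the grip on the punch is unchanged. The hole sits about 1.6 mm in +x from my original grasp position, so I'll return to (.5165,-.0638).

Request:
send_rows:
  series:
    - [[0.01,-0.1,0,0,0,0,0],[0.02,-0.3,0,0,0,0,0],[0.03,-0.5,0,0,0,0,0],[0.04,-0.7,0,0,0,0,0],[0.047,-0.9,0,0,0,0,0],[0.047,-0.963,0,0,0,0,0],[0.047,-0.963,0,0,0,0,0]]

```text
t: 20.7
tcp_pos: [0.5065, 0.1275, 0.184]
tcp_rot: [-0.0, 0.72, 0.694, -0.0]
contact_force: [-0.6, 0.7, -2.4]
finger_gap: 0.268
grip_force: 40.0
```

Request:
send_rows:
  series:
    - [[0.01,-0.1,0,0,0,0,0],[0.02,-0.3,0,0,0,0,0],[0.03,-0.5,0,0,0,0,0],[0.04,-0.7,0,0,0,0,0],[0.047,-0.85,0,0,0,0,0],[0.047,-0.93,0,0,0,0,0],[0.047,-0.963,0,0,0,0,0],[0.047,-0.963,0,0,0,0,0],[0.047,-0.963,0,0,0,0,0],[0.047,-0.963,0,0,0,0,0]]

```text
t: 21.95
tcp_pos: [0.5162, -0.0631, 0.1844]
tcp_rot: [-0.0, 0.719, 0.695, 0.0]
contact_force: [0.1, 0.1, -2.0]
finger_gap: 0.266
grip_force: 40.0
```

Request:
send_rows:
  series:
    - [[0.001,-0.003,-0.08,0,0,0,0],[0.001,-0.003,-0.2,0,0,0,0],[0.001,-0.003,-0.32,0,0,0,0],[0.001,-0.003,-0.39,0,0,0,0],[0.001,-0.003,-0.39,0,0,0,0],[0.001,-0.003,-0.4,0,0,0,0],[0.001,-0.003,-0.41,0,0,0,0],[0.001,-0.003,-0.42,0,0,0,0],[0.001,-0.003,-0.42,0,0,0,0]]

```text
t: 23.08
tcp_pos: [0.5164, -0.0645, 0.1005]
tcp_rot: [-0.0, 0.719, 0.695, 0.0]
contact_force: [-0.5, -0.5, -2.4]
finger_gap: 0.267
grip_force: 40.0
```

Request:
send_rows:
  series:
    - [[0,0,-0.007,0,0,0,0],[0,0,-0.014,0,0,0,0],[0,0,-0.02,0,0,0,0],[0,0,-0.02,0,0,0,0]]

```text
t: 23.58
tcp_pos: [0.5163, -0.0646, 0.0964]
tcp_rot: [-0.0, 0.719, 0.695, -0.0]
contact_force: [0.5, -0.3, -2.3]
finger_gap: 0.273
grip_force: 40.0
```

Request:
send_rows:
  series:
    - [[0,0,-0.007,0,0,0,0],[0,0,-0.014,0,0,0,0],[0,0,-0.02,0,0,0,0],[0,0,-0.02,0,0,0,0]]

```text
t: 24.08
tcp_pos: [0.5163, -0.0646, 0.0924]
tcp_rot: [-0.0, 0.719, 0.695, -0.0]
contact_force: [-0.2, -0.4, -1.5]
finger_gap: 0.267
grip_force: 40.0
```

Request:
send_rows:
  series:
    - [[0,0,-0.003,0,0,0,0],[0,0,-0.005,0,0,0,0],[0,0,-0.005,0,0,0,0]]

```text
t: 24.45
tcp_pos: [0.5164, -0.0646, 0.0915]
tcp_rot: [-0.0, 0.719, 0.695, 0.0]
contact_force: [-0.2, -0.2, -1.5]
finger_gap: 0.266
grip_force: 40.0
```

Request:
send_rows:
  series:
    - [[0,0,-0.003,0,0,0,0],[0,0,-0.006,0,0,0,0],[0,0,-0.006,0,0,0,0]]

```text
t: 24.82
tcp_pos: [0.5165, -0.0646, 0.0904]
tcp_rot: [0.0, 0.719, 0.695, 0.0]
contact_force: [0.1, -0.3, 3.3]
finger_gap: 0.271
grip_force: 40.0
```

Collar is resting on the block. Releasing slowly, then rising.

Request:
send_rows:
  series:
    - [[0,0,0,0,0,0,0.28],[0,0,0,0,0,0,0.32],[0,0,0,0,0,0,0.4],[0,0,0,0,0,0,0.6],[0,0,0,0,0,0,0.8],[0,0,0,0,0,0,1],[0,0,0,0,0,0,1],[0,0,0,0,0,0,1],[0,0,0,0,0,0,1]]
  squeeze: 10

```text
t: 25.95
tcp_pos: [0.5164, -0.0646, 0.0903]
tcp_rot: [-0.0, 0.719, 0.695, -0.0]
contact_force: [0.7, -0.1, -0.2]
finger_gap: 0.986
grip_force: 0.0
```

Request:
send_rows:
  series:
    - [[0,0,0.1,0,0,0,1],[0,0,0.3,0,0,0,1],[0,0,0.5,0,0,0,1],[0,0,0.78,0,0,0,1],[0,0,0.78,0,0,0,1],[0,0,0.78,0,0,0,1]]

```text
t: 26.7
tcp_pos: [0.5162, -0.0643, 0.2461]
tcp_rot: [-0.0, 0.719, 0.695, 0.0]
contact_force: [0.1, 0.3, -0.5]
finger_gap: 1.001
grip_force: 0.0
```

```bash
python3 - <<'E'
from h import *
s=monitor.read_state();print(s['tcp_pos'],s['contact_force'],s['finger_gap'])
w,m=snap('wrist','w8.png');S,ms=snap('scene','s8.png')
c,a,g=cap(w,m,.5165,-.0625);print(c,a,g)
w=cv2.imread('pics/w8.png');S=cv2.imread('pics/s8.png')
cv2.imwrite('pics/c8.png',np.hstack([cv2.resize(q,(400,480),interpolation=cv2.INTER_CUBIC) for q in (w[200:320,276:376],S[270:390,385:485])]))
E
```

```text
[ 0.51616277 -0.06431655  0.24605963] [ 0.13428845  0.3248039  -0.53372975] 1.0013250886418947
[325.72994924 239.99796954] 985 [ 325.70724384  240.57442072 1181.80202242]
```

View pics/c8.png

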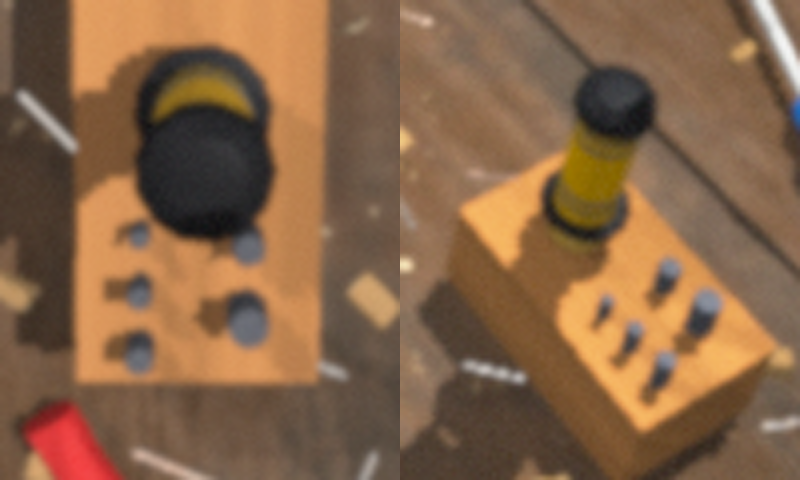

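The punch stands upright with its collar on the block, as at the start, and the gripper is clear of everything. Handing in.

```bash
python3 -c "
from station import ctrl; print(ctrl.sign_off())"
```

```text
the job is handed in; nothing more can be done
None
```

The job is handed in with no verdict shown: jig pushed home, punch pressed until it bottomed (25 N peak reading, dot visible), jig unmoved in the view after the lift, punch upright with its collar on the stand, and gripper clear at about 27 s.

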